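# Cap the up-looking alignment camera

### The arm

A 7-joint arm with a two-finger parallel gripper is mounted at the origin on the work surface. World frame = base frame: x ahead of the robot, y to its left, z up, the work surface at z = 0. Lengths are in m, angles in rad, forces in N, time in s.
With the tool pointing down it reaches from about 0.425 to 1.025 m from the base axis. Payload 9.4 kg.
Tool frame: the origin (TCP) lies midway between the tips of the shut fingers; the grasp point (between the pads) lies ctrl.tcp_to_grasp behind it (ctrl.tcp_to_grasp is the distance from the TCP to the grasp point, in m); z points along the fingers, y is the line along which they close (so a half turn about z gives the same grasp; the last joint's range is limited). The gripper opens to 85 mm and grips with 20 to 120 N. Pads are 22 mm wide; open, the fingers measure 114 mm over their backs; the gripper's body (76 mm by 85 mm) begins 54 mm behind the grasp point. The pads swing forward as they close: fully open they stand 13 mm farther back than shut.
Start: joints at [-1.266, 0.599, -0.003, 1.599, 0.002, 0.943, -0.08], TCP at [0.27, 0.673, 0.231] pointing down, gripper open.
Joint ranges: [-2.57, 2.57], [-0.35, 1.97], [-1.29, 1.29], [0.11, 2.56], [-1.05, 4.19], [0.11, 1.86], [-2.63, 2.63]. Speed limits (rad/s): [2.22, 2.22, 3.01, 3.01, 3.14, 3.14, 3.14].

### API

Orientations are given as a unit quaternion [x, y, z, w].
In Python, from rig import ctrl gives the robot as it stands.
- The arm moves only by the tool carry_out, never from a script. Its argument "moves" is one flat list of numbers, 7 for each row, row after row: the turn, a rotation vector about the tool's x, y, z in rad, then the shift along the tool's x, y, z in cm, then the finger opening in cm, from 0 to 8.54. In form: [ax, ay, az, dx, dy, dz, claw, ax, ay, az, dx, dy, dz, claw, ...]. A call has 1 to 12 rows; each row is the pose to reach, as a shift and turn from the pose commanded when the call began, along the tool's axes at that moment; what a row does not reach only later rows make up. A row lasts 1/8 s, in which the tool goes at most 62.5 mm and 10.7 degrees, less where a joint would pass 70% of its speed; a pose out of reach is approached as far as the arm can. A call with a gripper value outside its range is refused whole. The fingers move at their own pace and stop on an object; "squeeze" is the grip in N (left out, the last holds). Time passes only in rows, so rows that repeat a pose let the fingers close. It gives the time, the measured TCP pose, the force, the opening and the grip force at its end, in the units of the state.
- ctrl.get_obs(): the state, without advancing time (a new reading comes with each control period).
- ctrl.grab_frame(name): name is "scene" or "side" or "wrist"; returns a dict with "image" (420x560x3 uint8, blue, green, red), "intrinsics" (3x3 intrinsics, pixels), "world_from_camera" (4x4, takes a point from camera to world coordinates); the wrist camera has in their place "tool_from_camera" (4x4, takes a point from camera to tool coordinates, whose origin is the TCP and whose axes are the flange's). Camera axes: x right, y down, z forward; pixel columns grow to the right and rows downward; lengths in m; the calibration is good to about 2 mm. A picture is of the moment at which its call begins: read the wrist's pose just before it. There is no depth.
- ctrl.job_done(): hands the job in; it is judged then, once.
The state is a dict: "t": time; "q": joint angles; "joint_vel": joint speeds; "tau": joint torques, N m; "eef_pos": TCP position; "orientation": TCP orientation; "wrist_force": force on the tool from outside, world axes, zero at the start; "ft_torque": the same for the moment, N m; "opening": finger opening in m; "grasp_force": force on a finger pad.
Only numpy, scipy, OpenCV 4.12 (cv2) and the standard library are available. Lean on these libraries where they do the work, as an engineer would, in place of code of your own. Each camera call takes 0.05 s, during which the arm holds its last target. There are 200 camera calls.

### The job

Put the pinch cap on the alignment camera's lens: pinch its two tabs together to pick it up, lower it gently into the lens's front ring with the tabs held in until its disc sits flat on the rim, then let go so that the tabs spring out under the rim's lip and lock it. Press only lightly on the lens, which is held by friction in its clamp and is set for focus, and leave everything else where it is.

Things in the scene. Friction and masses are not known exactly. Their poses are not given: they have to be found in the camera images.
- cap_center (a point): Pinch cap, dark plastic, 68 mm diameter, 29.5 mm high, about 65 g, lying right way up on the table. Point on its axis, 15 mm above its underside; z up, y through the two tabs. From below: skirt 60 mm diameter, 10.5 mm high, bevelled foot; disc 68 mm diameter, 3 mm thick (10.5 to 13.5 mm above the underside); on it two upright tabs and between them a square hub 26 mm wide, 6 mm high
- tab_a_face (a point): Middle of the ribbed outer face (looking to the cap's +y) of the tab at +y, moving with it, 22 mm above the cap's underside. The tab stands upright on the disc: 24 mm wide (along the cap's x), 4.5 mm thick, from 14 to 29.5 mm above the underside. Between the outer faces of the two tabs: 48 mm when free, 37 mm when fully pinched
- tab_b_face (a point): The same point on the tab at the cap's -y side (its face looks to -y). A spring pushes each tab outwards with 4 N when free, rising to 9 N when fully pinched against its stop
- tab_a (a joint): How far the tab at the cap's +y side is pushed in, m: 0 is free, 0.0055 fully pinched. Above 0.0045 its ear passes the ring's lip; between about 0.0007 and 0.0025 the ear is out in the groove under the lip
- tab_b (a joint): The same for the tab at the cap's -y side
- tab_a_ear (a point): End of the ear that moves with the +y tab (the other tab has one like it at -y): 10 mm wide, 3 mm thick, coming out through the skirt 1.5 to 4.5 mm above the cap's underside. It reaches 35 mm from the cap's axis when the tab is free, too wide for the lens's ring, and 29.5 mm, inside the skirt, when fully pinched
- camera_stand: Fixed stand of the camera; origin on the table under the lens's axis, z up, x from the lens to the column. Base plate 140 by 100 mm (x from -55 to 85 mm), column 60 mm wide up to 100 mm high, and a split clamp round the black lens, which looks straight up. The clamp holds the lens by friction only; a push of more than 25 N would shift it
- lens_axis (a point): On the lens's axis, 150 mm above the table, fixed to the stand. The lens ends in an open front ring, 76 mm outer and 62 mm inner diameter: the cap's skirt has 1 mm play all round, at any yaw. The lens's height was set by hand: the ring's flat rim lies anywhere from 4 mm below to 4 mm above this point; find it by touch. Seated, the cap's underside is 10.5 mm below the rim
- lens_groove (a point): On the lens's axis, 141 mm above the table, fixed to the stand: about the height of the groove under the ring's lip. The lip is 5 mm thick (downwards from the rim); under it the groove is 67 mm in diameter and 8 mm high; the glass lies 13 mm below the rim. With the disc on the rim the ears are 1 mm under the lip
- cleaner: White plastic bottle, 48 mm diameter, 140 mm high; leave it
- driver: Screwdriver lying on the table, 170 mm long; leave it
- small_cap: Small plain dust cap without tabs, 32 mm diameter, 12 mm high, not for this lens; leave it
- spacer_ring: Black spacer ring, 58 mm outer diameter, 10 mm high; leave it
- spanner: Steel spanner lying on the table, 150 mm long; leave it
- gauge_block: Steel block 50 by 30 by 30 mm; leave it
- brush: Brush lying on the table, 160 mm long; leave it
There are look-alikes about, which are no part of the job. Leave any blue or pink look-alike of the part that bears cap_center alone.

How it is judged:
By the outcome, as a careful person would: the job done as asked, in the order asked, and still so for the second after the job is handed in, with the robot touching nothing.
It also fails if it takes over 48 s, if anything falls off the work surface, if the arm or the gripper's body presses on something with over 40 N, if the wrist force passes 120 N, or if a joint passes its speed limit or range.

## Working session

There is one attempt and no reset: what is moved stays moved. The work goes in short steps, Python scripts to look and compute and a tool call to move; the robot and the scene stay as the last step left them, time stands still between calls to the robot, and variables do not carry over. Pictures are saved under pics/ and viewed, at most 10 in all, crops included, and the job is handed in when it is done.

Besides the shell and the picture viewer there is one more tool, called after "Call:" as a command line: name --argument value ..., lists and objects as JSON in quotes. carry_out: Moves the arm, as the interface text tells. Its arguments: {"type":"object","properties":{"moves":{"type":"array","items":{"type":"number"}},"squeeze":{"type":"number"}},"required":["moves"]}

```bash
mkdir -p pics; python3 - <<'E'
from rig import ctrl
import cv2,numpy as np
o=ctrl.get_obs()
for k in('t','eef_pos','orientation','wrist_force','opening'):print(k,np.round(o[k],4))
print(ctrl.tcp_to_grasp)
for n in('scene','side','wrist'):
    f=ctrl.grab_frame(n);cv2.imwrite(f'pics/{n}0.png',f['image'])
    np.savez(f'pics/{n}0.npz',**{k:v for k,v in f.items()})
    print(n,f['intrinsics'].round(1).tolist(),np.round(f.get('world_from_camera',f.get('tool_from_camera')),3).tolist())
E
```

```text
t 0.0
eef_pos [0.27   0.6724 0.2304]
orientation [ 1.897e-01  9.818e-01 -8.000e-04 -1.000e-04]
wrist_force [ 0.1642  0.5534 -0.4612]
opening 0.0854
0.0187
scene [[446.0, 0.0, 275.8], [0.0, 446.0, 207.4], [0.0, 0.0, 1.0]] [[0.305, 0.747, -0.591, 1.24], [0.952, -0.241, 0.187, -0.189], [-0.003, -0.619, -0.785, 0.99], [0.0, 0.0, 0.0, 1.0]]
side [[418.5, 0.0, 278.7], [0.0, 418.5, 206.9], [0.0, 0.0, 1.0]] [[0.998, -0.039, 0.059, 0.502], [-0.068, -0.744, 0.665, -0.86], [0.018, -0.667, -0.745, 1.077], [0.0, 0.0, 0.0, 1.0]]
wrist [[292.2, 0.0, 282.1], [0.0, 292.2, 206.2], [0.0, 0.0, 1.0]] [[0.0, -0.959, -0.285, 0.072], [1.0, -0.0, 0.002, 0.0], [-0.002, -0.285, 0.959, -0.143], [0.0, 0.0, 0.0, 1.0]]
```

View pics/scene0.png

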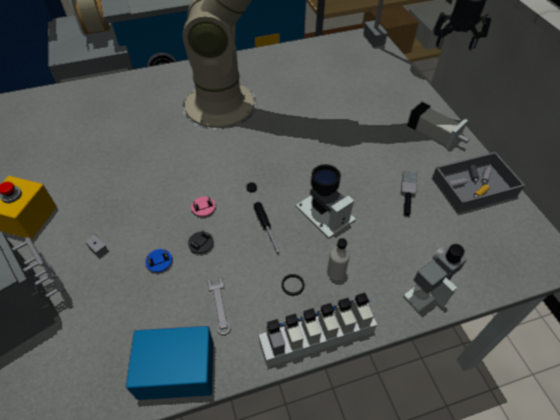

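View pics/side0.png

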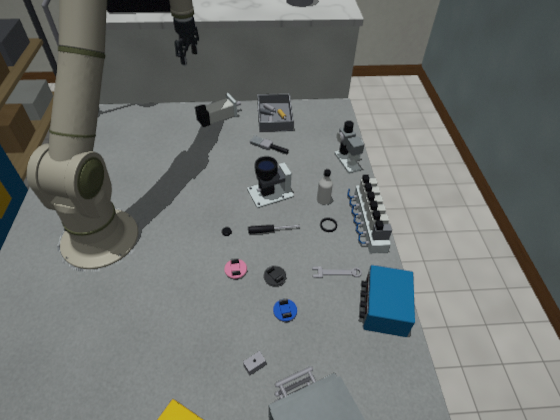

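Scene and side views:

| Thing | Scene pixel | Side pixel |
|---|---|---|
| Dark tabbed cap | (201,242) | (275,276) |
| Pink look-alike | (203,206) | (236,268) |
| Blue look-alike | (158,260) | (285,310) |
| Small cap | (251,187) | (226,231) |
| Spacer ring | (292,285) | (328,225) |
| Lens on stand | (325,180) | (266,168) |
| Smaller microscope-like stand | (440,275) | (349,150) |

I choose the dark tabbed cap and the lens on the big white stand. Next I check both in one close crop and triangulate.

```bash
cat > h.py <<'E'
import numpy as np,cv2
from scipy.optimize import least_squares
def ray(f,uv,T=None):
    T=f['world_from_camera'] if T is None else T
    d=T[:3,:3]@np.linalg.solve(f['intrinsics'],[uv[0],uv[1],1]);return T[:3,3],d
def onz(f,uv,z,T=None):
    c,d=ray(f,uv,T);return c+d*(z-c[2])/d[2]
def proj(f,P,T=None):
    T=f['world_from_camera'] if T is None else T
    p=f['intrinsics']@(T[:3,:3].T@(np.asarray(P)-T[:3,3]));return p[:2]/p[2]
def tri(fs,uvs):
    A=[];b=[]
    for f,uv in zip(fs,uvs):
        c,d=ray(f,uv);d=d/np.linalg.norm(d);M=np.eye(3)-np.outer(d,d);A.append(M);b.append(M@c)
    return np.linalg.lstsq(np.vstack(A),np.hstack(b),rcond=None)[0]
E
python3 - <<'E'
from h import *
S=np.load('pics/scene0.npz');D=np.load('pics/side0.npz')
print('cap tri',tri([S,D],[(201,242),(275,276)]),onz(S,(201,242),.0135),onz(D,(275,276),.0135))
print('lens tri',tri([S,D],[(325,178),(266,166)]),onz(S,(325,178),.15),onz(D,(266,166),.15))
def crop(f,u,v,r,n=400,m=300):return cv2.resize(f['image'][v-int(r*.75):v+int(r*.75),u-r:u+r],(n,m),interpolation=cv2.INTER_CUBIC)
cv2.imwrite('pics/crop0.png',np.vstack([np.hstack([crop(S,201,242,24),crop(D,275,276,24)]),np.hstack([crop(S,325,190,36),crop(D,266,178,36)])]))
E
```

```text
cap tri [ 0.55496258 -0.18096536  0.0095469 ] [ 0.55613219 -0.17971148  0.0135    ] [ 0.55579123 -0.18524154  0.0135    ]
lens tri [0.54620182 0.16276721 0.13650588] [0.55691558 0.15743275 0.15      ] [0.54568441 0.14773965 0.15      ]
```

View pics/crop0.png

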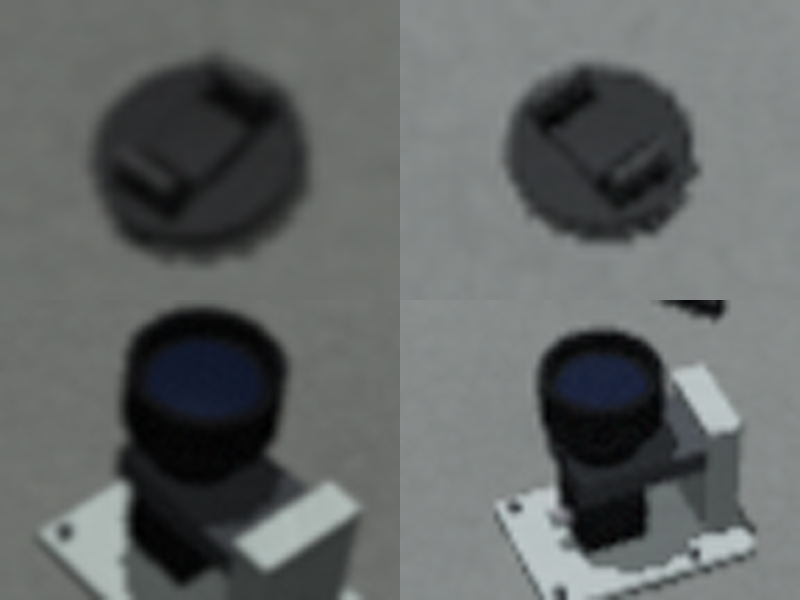

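```bash
cat >> h.py <<'E'
from scipy.spatial.transform import Rotation as Ro
def plan(o,P,ydir=None):
    "tool-frame shift cm and rotvec to reach TCP P, pointing straight down with tool y along +-ydir (rad)"
    R=Ro.from_quat(o['orientation']).as_matrix()
    dx=R.T@(np.asarray(P)-o['eef_pos'])*100; rv=None
    if ydir is not None:
        c=[]
        for y in(ydir,ydir+np.pi):
            Y=np.array([np.cos(y),np.sin(y),0]);Z=np.array([0,0,-1.]);G=np.c_[np.cross(Y,Z),Y,Z]
            c.append(Ro.from_matrix(R.T@G).as_rotvec())
        rv=np.round(sorted(c,key=np.linalg.norm),4)
    print('shift cm',dx.round(2),'dist',np.linalg.norm(dx).round(2),'rv',None if rv is None else rv.tolist())
def wT(o,f):
    T=np.eye(4);T[:3,:3]=Ro.from_quat(o['orientation']).as_matrix();T[:3,3]=o['eef_pos'];return T@f['tool_from_camera']
E
python3 - <<'E'
from h import *
from rig import ctrl
S=np.load('pics/scene0.npz');D=np.load('pics/side0.npz')
print('lens',onz(S,(325.9,176),.15),onz(D,(266,165.6),.15),tri([S,D],[(325.9,176),(266,165.6)]))
for f,a,b in((S,(195,245),(205.8,235.4)),(D,(251+165/8.33,258+95/8.33),(251+235/8.33,258+172/8.33))):
    p,q=onz(f,a,.0295),onz(f,b,.0295);print(p,q,(p+q)/2,np.linalg.norm(p-q),np.degrees(np.arctan2(*(q-p)[1::-1])))
o=ctrl.get_obs();plan(o,[.55,.153,.25]);plan(o,[.555,-.182,.13],0)
E
```

```text
lens [0.55126775 0.16212543 0.15      ] [0.54577632 0.14965453 0.15      ] [0.54517324 0.1643116  0.13954243]
[ 0.57172672 -0.1964713   0.0295    ] [ 0.5508215  -0.16365714  0.0295    ] [ 0.56127411 -0.18006422  0.0295    ] 0.038907548625941694 122.50037005601689
[ 0.54400609 -0.17188857  0.0295    ] [ 0.56666123 -0.2050928   0.0295    ] [ 0.55533366 -0.18849069  0.0295    ] 0.04019672756996607 -55.69439962337924
shift cm [-45.34 -37.78  -1.89] dist 59.05 rv None
shift cm [-58.28 -68.67  10.15] dist 90.64 rv [[-0.001, 0.0008, 1.1891], [-0.0009, -0.0011, -1.9525]]
```

Call:
carry_out --moves '[0,0,0,-15,-12.5,-1.9,8.5,0,0,0,-45.3,-37.8,-1.9,8.5,0,0,0,-45.3,-37.8,-1.9,8.5,0,0,0,-45.3,-37.8,-1.9,8.5,0,0,0,-45.3,-37.8,-1.9,8.5,0,0,0,-45.3,-37.8,-1.9,8.5,0,0,0,-45.3,-37.8,-1.9,8.5,0,0,0,-45.3,-37.8,-1.9,8.5,0,0,0,-45.3,-37.8,-1.9,8.5,0,0,0,-45.3,-37.8,-1.9,8.5,0,0,0,-45.3,-37.8,-1.9,8.5,0,0,0,-45.3,-37.8,-1.9,8.5]'

```text
t: 1.65
eef_pos: [0.5492, 0.1541, 0.2501]
orientation: [0.189, 0.982, 0.0, -0.0]
wrist_force: [-0.6, 0.1, -0.4]
opening: 0.085
grasp_force: 0.0
```

```bash
python3 - <<'E'
from h import *
from rig import ctrl
o=ctrl.get_obs();f=ctrl.grab_frame('wrist')
cv2.imwrite('pics/w1.png',f['image']);np.savez('pics/w1.npz',pos=o['eef_pos'],ori=o['orientation'],**f)
print(o['t'],o['eef_pos'],np.abs(o['joint_vel']).max(),o['wrist_force'])
plan(o,[.556,-.184,.13],np.radians(123))
T=wT(o,f)
for P in([.55,.153,.15],):print(proj(f,P,T))
E
```

```text
1.65 [0.54922723 0.15405459 0.25011657] 0.018295607676230875 [-0.55442286  0.13660946 -0.40734157]
shift cm [-13.21 -31.13  12.  ] dist 35.88 rv [[0.0005, -0.0005, -0.957], [-0.0006, -0.0005, 2.1846]]
[280.23431096 207.29660262]
```

View pics/w1.png

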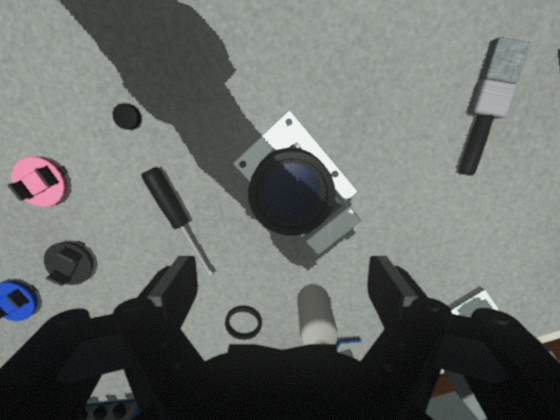

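Call:
carry_out --moves '[0,0,-0.18,-3,-6,0,8.5,0,0,-0.36,-6,-12,0,8.5,0,0,-0.54,-8,-18,2,8.5,0,0,-0.72,-11,-24,5,8.5,0,0,-0.9,-13,-29,8,8.5,0,0,-0.957,-13.2,-31.1,12,8.5,0,0,-0.957,-13.2,-31.1,12,8.5,0,0,-0.957,-13.2,-31.1,12,8.5]'

```text
t: 2.7
eef_pos: [0.5568, -0.1829, 0.1303]
orientation: [-0.284, 0.959, 0.0, 0.0]
wrist_force: [-0.0, -0.1, 1.1]
opening: 0.0851
grasp_force: 0.0
```

```bash
python3 - <<'E'
from h import *
from rig import ctrl
o=ctrl.get_obs();f=ctrl.grab_frame('wrist')
cv2.imwrite('pics/w2.png',f['image']);np.savez('pics/w2.npz',pos=o['eef_pos'],ori=o['orientation'],**f)
print(o['t'],o['eef_pos'],np.abs(o['joint_vel']).max(),o['wrist_force'])
g=np.load('pics/w1.npz');T=wT(dict(orientation=g['ori'],eef_pos=g['pos']),g)
im=g['image'][135:250,235:350]
print('lens est',onz(g,(291,191),.15,T))
a=cv2.resize(cv2.convertScaleAbs(im,alpha=2),(480,480),interpolation=cv2.INTER_CUBIC)
b=cv2.resize(f['image'],(640,480))
b=cv2.convertScaleAbs(f['image'][60:340,120:440],alpha=2);b=cv2.resize(b,(320*1,280))
cv2.imwrite('pics/c2.png',np.hstack([a,cv2.copyMakeBorder(b,0,200,0,0,0)]))
E
```

```text
2.7 [ 0.55679414 -0.18285538  0.13033055] 0.024922854963046776 [-0.03950206 -0.05249232  1.06031112]
lens est [0.53994274 0.16695252 0.15      ]
```

View pics/c2.png

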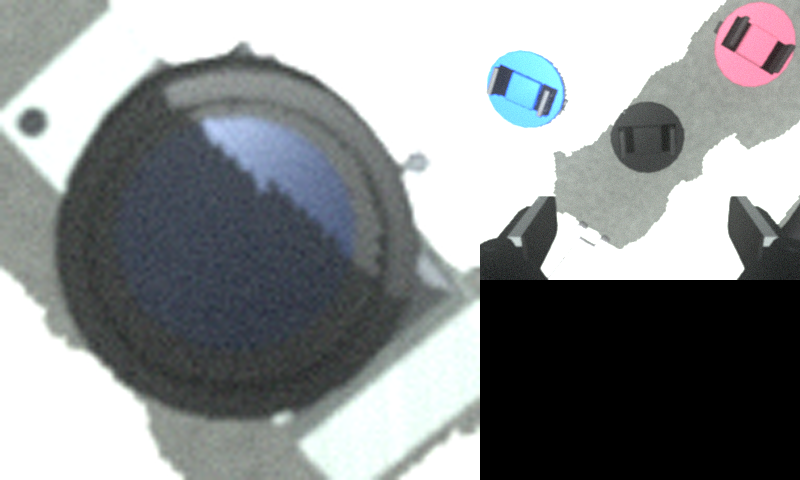

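The crop shows the lens ring centred near full-image pixel (291,192), about 43 px in radius. The dark cap sits near (287,197) with its two tabs lined up with the finger direction. Next I fit the cap disc numerically.

```bash
python3 - <<'E'
from h import *
from rig import ctrl
f=np.load('pics/w2.npz');o=dict(orientation=f['ori'],eef_pos=f['pos']);T=wT(o,f)
g=cv2.GaussianBlur(cv2.cvtColor(f['image'],cv2.COLOR_BGR2GRAY),(3,3),0)
print(g[197,235:345:6],g[150:245:6,287])
for th in(40,45,50,55):
    m=(g<th).astype(np.uint8);m=cv2.morphologyEx(m,cv2.MORPH_CLOSE,np.ones((5,5)))
    n,l,st,c=cv2.connectedComponentsWithStats(m);k=l[197,287]
    if k==0: continue
    ct=max(cv2.findContours((l==k).astype(np.uint8),0,1)[0],key=len)
    e=cv2.fitEllipse(cv2.convexHull(ct));P=onz(f,e[0],.0135,T)
    print(th,st[k],e,P.round(4))
# tab faces: dark blobs
m=(g<22).astype(np.uint8);n,l,st,c=cv2.connectedComponentsWithStats(m[160:240,240:335])
for k in range(1,n):
    if st[k,4]>20:print(st[k],c[k]+[240,160])
R=Ro.from_quat(o['orientation']).as_matrix();print('tool y dir deg',np.degrees(np.arctan2(R[1,1],R[0,1])))
cv2.imwrite('pics/c3.png',cv2.resize(cv2.convertScaleAbs(f['image'][150:245,230:345],alpha=3),(690,570),interpolation=cv2.INTER_CUBIC))
E
```

```text
[175  85  82  44  43  34  24  39  39  37  36  27  22  43  36  74  78  82
  83] [86 84 52 43 42 40 35 39 37 35 36 37 35 34 78 81]
40 [ 258  168   65   63 2796] ((288.9744567871094, 198.79348754882812), (62.11321258544922, 69.3602523803711), 60.413902282714844) [ 0.5521 -0.1781  0.0135]
45 [ 253  163   70   69 3573] ((287.9719543457031, 197.39462280273438), (67.03247833251953, 70.60689544677734), 58.07847595214844) [ 0.5515 -0.1796  0.0135]
50 [ 252  163   72   69 3876] ((287.53857421875, 197.0862274169922), (68.93647003173828, 71.50154876708984), 65.20121002197266) [ 0.5514 -0.1801  0.0135]
55 [ 251  162   73   71 3965] ((287.483154296875, 197.0444793701172), (69.63909149169922, 72.42178344726562), 69.4434585571289) [ 0.5514 -0.1802  0.0135]
[62 26  6 24 78] [304.65384615 196.80769231]
tool y dir deg 123.02047573188194
```

View pics/c3.png

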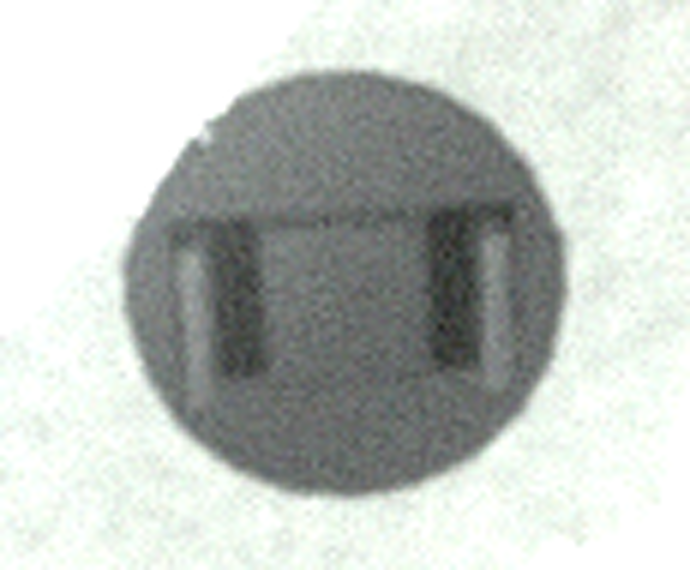

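```bash
python3 - <<'E'
from h import *
from rig import ctrl
o=ctrl.get_obs();print(o['eef_pos'],np.abs(o['joint_vel']).max());plan(o,[.5514,-.180,.13],np.radians(125))
E
```

```text
[ 0.55734548 -0.18243972  0.13104094] 0.017230365049671622
shift cm [0.37 0.53 0.1 ] dist 0.65 rv [[-0.0001, 0.0014, -0.0335], [0.0022, 0.0002, 3.1081]]
```

Call:
carry_out --moves '[0,0,-0.035,0.3,0.5,0,7.5,0,0,-0.035,0.3,0.5,0,7.5,0,0,-0.035,0.3,0.5,0,7.5,0,0,-0.035,0.3,0.5,0,7.5]'

```text
t: 3.25
eef_pos: [0.5513, -0.1819, 0.1306]
orientation: [-0.3, 0.954, -0.0, 0.0]
wrist_force: [0.6, -0.2, -0.1]
opening: 0.0747
grasp_force: 0.0
```

```bash
cat >> h.py <<'E'
def capfit(f,T,z=.0135,th=(50,55),seed=None):
    g=cv2.GaussianBlur(cv2.cvtColor(f['image'],cv2.COLOR_BGR2GRAY),(3,3),0)
    if seed is None: seed=(284,197)
    r=[]
    for t in th:
        m=cv2.morphologyEx((g<t).astype(np.uint8),cv2.MORPH_CLOSE,np.ones((5,5)))
        l=cv2.connectedComponents(m)[1];k=l[int(seed[1]),int(seed[0])]
        ct=max(cv2.findContours((l==k).astype(np.uint8),0,1)[0],key=len)
        e=cv2.fitEllipse(cv2.convexHull(ct));r.append(onz(f,e[0],z,T));print(np.round(e[0],1),np.round(e[1],1),r[-1].round(4))
    return np.mean(r,0)
E
python3 - <<'E'
from h import *
from rig import ctrl
for i in range(3):
    o=ctrl.get_obs();f=ctrl.grab_frame('wrist');print(o['t'],o['eef_pos'].round(4),np.abs(o['joint_vel']).max().round(3))
    P=capfit(f,wT(o,f))
R=Ro.from_quat(o['orientation']).as_matrix()
print('cap in tool',R.T@(P-o['eef_pos']))
np.savez('pics/w3.npz',pos=o['eef_pos'],ori=o['orientation'],**f)
plan(o,[P[0],P[1],.0155],np.radians(125))
E
```

```text
3.25 [ 0.5513 -0.1819  0.1306] 0.006
[283.3 201.3] [68.3 71.1] [ 0.5515 -0.1803  0.0135]
[283.4 201.3] [68.9 71.8] [ 0.5515 -0.1803  0.0135]
3.3 [ 0.5512 -0.182   0.1305] 0.004
[283.4 201.5] [68.2 71.1] [ 0.5515 -0.1802  0.0135]
[283.3 201.4] [69.2 71.8] [ 0.5515 -0.1803  0.0135]
3.35 [ 0.5512 -0.182   0.1304] 0.002
[283.5 201.7] [68.3 71.1] [ 0.5515 -0.1801  0.0135]
[283.4 201.6] [69.  71.7] [ 0.5515 -0.1802  0.0135]
cap in tool [-0.00131627  0.00133033  0.11686961]
shift cm [-0.13  0.13 11.49] dist 11.49 rv [[-0.0002, 0.0001, -0.0008], [0.0002, 0.0003, 3.1408]]
```

Repeatable to about 0.1 mm. Now I descend and watch the force.

Call:
carry_out --moves '[0,0,0,-0.13,0.13,5,7,0,0,0,-0.13,0.13,8,7,0,0,0,-0.13,0.13,10,7,0,0,0,-0.13,0.13,11.2,7,0,0,0,-0.13,0.13,11.5,7,0,0,0,-0.13,0.13,11.5,7,0,0,0,-0.13,0.13,11.5,7]' --squeeze 25

```text
t: 4.28
eef_pos: [0.5518, -0.1804, 0.0161]
orientation: [-0.3, 0.954, -0.0, 0.001]
wrist_force: [-0.3, 0.6, 0.1]
opening: 0.07
grasp_force: 0.0
```

Call:
carry_out --moves '[0,0,0,0,0,0,5.5,0,0,0,0,0,0,5,0,0,0,0,0,0,4.6,0,0,0,0,0,0,4.2,0,0,0,0,0,0,3.6,0,0,0,0,0,0,3.2,0,0,0,0,0,0,3.2,0,0,0,0,0,0,3.2]' --squeeze 25

```text
t: 5.28
eef_pos: [0.5517, -0.1802, 0.0161]
orientation: [-0.3, 0.954, -0.0, 0.0]
wrist_force: [-1.1, 0.9, 11.2]
opening: 0.0357
grasp_force: 24.0
```

Call:
carry_out --moves '[0,0,0,0,0,-0.5,3.2,0,0,0,0,0,-2,3.2,0,0,0,0,0,-5,3.2,0,0,0,0,0,-10,3.2,0,0,0,0,0,-15,3.2,0,0,0,0,0,-19,3.2,0,0,0,0,0,-22,3.2,0,0,0,0,0,-22,3.2]'

```text
t: 6.28
eef_pos: [0.5523, -0.1805, 0.2384]
orientation: [-0.3, 0.954, -0.001, 0.002]
wrist_force: [-0.5, -0.2, -1.3]
opening: 0.0357
grasp_force: 26.2
```

Call:
carry_out --moves '[0,0,0,-2,2,0,3.2,0,0,0,-5,5,0,3.2,0,0,0,-9,9,0,3.2,0,0,0,-13,13,0,3.2,0,0,0,-17,17,0,3.2,0,0,0,-21,21,0,3.2,0,0,0,-25,25,0,3.2,0,0,0,-28,28,0,3.2,0,0,0,-28.9,29.1,0,3.2,0,0,0,-28.9,29.1,0,3.2,0,0,0,-28.9,29.1,0,3.2,0,0,0,-28.9,29.1,0,3.2]'

```text
t: 7.78
eef_pos: [0.6217, 0.2219, 0.2354]
orientation: [-0.299, 0.954, -0.0, -0.0]
wrist_force: [-0.5, -0.1, -0.5]
opening: 0.0353
grasp_force: 26.2
```

```bash
python3 - <<'E'
from h import *
from rig import ctrl
o=ctrl.get_obs();f=ctrl.grab_frame('wrist');print(o['t'],o['eef_pos'].round(4),np.abs(o['joint_vel']).max().round(3),o['wrist_force'])
T=wT(o,f);np.savez('pics/w4.npz',pos=o['eef_pos'],ori=o['orientation'],**f)
print('lens exp px',proj(f,[.54,.167,.15],T))
cv2.imwrite('pics/w4.png',cv2.convertScaleAbs(f['image'],alpha=1.8))
E
```

```text
7.775 [0.6217 0.2219 0.2354] 0.007 [-0.50569654 -0.10219372 -0.46610969]
lens exp px [284.30404795  80.53413143]
```

View pics/w4.png

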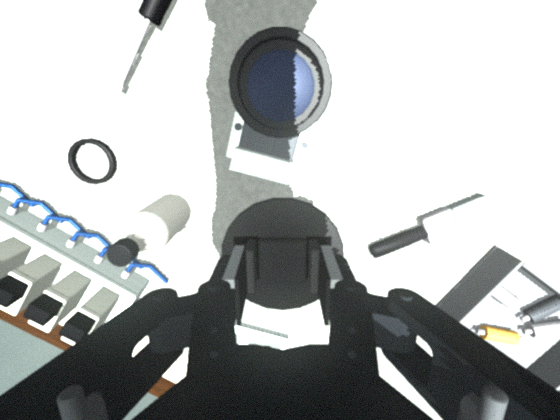

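The wrist view shows the lens ring centred near (280,82) with radius about 50 px. The dark cap is held square between the fingers, with its disc near (282,253). Next I fit both circles with the camera model.

```bash
cat >> h.py <<'E'
def edge(f,T,c,n,r0,r1,R,angs,th=60):
    "outermost dark edge along image rays; returns pixels"
    g=cv2.GaussianBlur(cv2.cvtColor(f['image'],cv2.COLOR_BGR2GRAY),(3,3),0).astype(float)
    from scipy.ndimage import map_coordinates as mc
    r=np.arange(r0,r1,.25);out=[]
    for a in angs:
        u,v=c[0]+r*np.cos(a),c[1]+r*np.sin(a);p=mc(g,[v,u],order=1,mode='nearest')
        i=np.where((p[:-1]<th)&(p[1:]>=th))[0]
        if len(i):out.append((u[i[0]],v[i[0]]))
    return np.array(out)
def circfit(f,T,px,R,x0,fixz=None):
    t=np.linspace(0,2*np.pi,361)
    def res(p):
        z=p[2] if fixz is None else fixz
        C=np.c_[p[0]+R*np.cos(t),p[1]+R*np.sin(t),0*t+z]
        q=(f['intrinsics']@(T[:3,:3].T@(C-T[:3,3]).T)).T;q=q[:,:2]/q[:,2:]
        d=px[:,None]-q[None];k=np.argmin((d**2).sum(2),1)
        m=q.mean(0);n=(q[k]-m);n/=np.linalg.norm(n,axis=1)[:,None]
        return (d[np.arange(len(px)),k]*n).sum(1)
    s=least_squares(res,x0 if fixz is None else x0[:2],loss='soft_l1',f_scale=.5)
    return s.x,np.std(s.fun),len(px)
E
python3 - <<'E'
from h import *
f=np.load('pics/w4.npz');o=dict(orientation=f['ori'],eef_pos=f['pos']);T=wT(o,f)
A=np.radians
for th in(45,55,65):
  for name,a in(('top240',np.r_[A(150):A(390):.05]),('all',np.r_[0:6.28:.05])):
    px=edge(f,T,(280,82),0,44,58,.038,a,th)
    x,s,n=circfit(f,T,px,.038,[.54,.167,.15]);y,s2,_=circfit(f,T,px,.038,[.54,.167],.15)
    print(th,name,n,x.round(4),s.round(2),'z=.15:',y.round(4),s2.round(2))
# cap in hand, in tool frame
Tc=f['tool_from_camera']
for th in(45,55,65):
  px=edge(f,Tc,(282,253),0,48,70,.034,np.r_[A(195):A(345):.05],th)
  y,s2,n=circfit(f,Tc,px,.034,[0,0],.0026);print('cap tool',n,y.round(4),s2.round(2))
  x,s2,n=circfit(f,Tc,px,.034,[0,0,.0026]);print('   ',x.round(4))
g=np.load('pics/w3.npz')
px=edge(g,g['tool_from_camera'],(283.4,201.6),0,28,42,.034,np.r_[0:6.28:.05],60)
print('cap before',circfit(g,g['tool_from_camera'],px,.034,[0,0,.117]),circfit(g,g['tool_from_camera'],px,.034,[0,0],.1169))
E
```

```text
45 top240 55 [0.5424 0.1638 0.1347] 2.51 z=.15: [0.5442 0.1676] 3.29
45 all 83 [0.5431 0.165  0.1395] 2.5 z=.15: [0.5432 0.1675] 3.4
55 top240 57 [0.5426 0.1628 0.1331] 2.42 z=.15: [0.5443 0.1671] 3.44
55 all 85 [0.5437 0.1658 0.1444] 2.81 z=.15: [0.5438 0.1671] 3.26
65 top240 61 [0.5418 0.1586 0.1183] 1.93 z=.15: [0.5444 0.1667] 3.79
65 all 78 [0.543  0.1605 0.1254] 2.64 z=.15: [0.5442 0.1667] 4.14
cap tool 35 [-0.0042 -0.0034] 3.11
    [-0.011  -0.0031  0.0335]
cap tool 51 [-0.0015 -0.0003] 2.7
    [-0.0058 -0.0012  0.0205]
cap tool 53 [-0.0012 -0.0005] 3.02
    [-0.0056 -0.0014  0.0211]
cap before (array([-0.00373119,  0.00123937,  0.12144851]), np.float64(0.40113807699300336), 126) (array([-0.00255486,  0.00124214]), np.float64(0.39707589320925785), 126)
```

```bash
cat >> h.py <<'E'
def edge(f,T,c,n,r0,r1,R,angs,th=15):
    g=cv2.GaussianBlur(cv2.cvtColor(f['image'],cv2.COLOR_BGR2GRAY),(3,3),0).astype(float)
    from scipy.ndimage import map_coordinates as mc
    r=np.arange(r0,r1,.25);out=[]
    for a in angs:
        u,v=c[0]+r*np.cos(a),c[1]+r*np.sin(a);d=np.gradient(mc(g,[v,u],order=1,mode='nearest'),.25)
        i=d.argmax()
        if d[i]>th and 0<i<len(r)-1:out.append((u[i],v[i]))
    return np.array(out)
E
python3 - <<'E'
from h import *
f=np.load('pics/w4.npz');o=dict(orientation=f['ori'],eef_pos=f['pos']);T=wT(o,f)
A=np.radians
for name,a in(('top180',np.r_[A(180):A(360):.05]),('top240',np.r_[A(150):A(390):.05]),('all',np.r_[0:6.28:.05])):
    px=edge(f,T,(280.5,82),0,45,58,.038,a)
    x,s,n=circfit(f,T,px,.038,[.54,.167,.15]);y,s2,_=circfit(f,T,px,.038,[.54,.167],.15)
    print(name,n,x.round(4),s.round(2),'z=.15:',y.round(4),s2.round(2))
px=edge(f,T,(280.5,82),0,45,58,.038,np.r_[A(150):A(390):.2]);print(np.c_[np.hypot(*(px-[280.5,82]).T)].T.round(1))
Tc=f['tool_from_camera']
for th in(5,10):
  px=edge(f,Tc,(282,253),0,46,70,.034,np.r_[A(195):A(345):.05],th)
  print(np.hypot(*(px-[282,253]).T)[::4].round(1))
  y,s2,n=circfit(f,Tc,px,.034,[0,0],.0026);print('cap tool',n,y.round(4),s2.round(2))
im=cv2.convertScaleAbs(f['image'][15:315,200:370],alpha=3)
cv2.imwrite('pics/c4.png',np.hstack([cv2.resize(im[:150],(680,600))[:, :]]))
cv2.imwrite('pics/c5.png',np.hstack([cv2.resize(im[:150],(397,350),interpolation=2),cv2.resize(im[150:],(397,350),interpolation=2)]))
E
```

```text
top180 62 [0.5436 0.1658 0.1456] 1.66 z=.15: [0.5446 0.1666] 1.65
top240 84 [0.5437 0.1659 0.1463] 1.12 z=.15: [0.5446 0.1666] 1.15
all 107 [0.5435 0.1658 0.1457] 0.96 z=.15: [0.5445 0.1664] 1.04
[[52.5 52.5 51.5 52.  51.7 52.7 53.5 54.2 55.2 55.8 55.8 55.8 55.  54.5
  54.  53.3 51.2 51.  51.2 51.5 51.7]]
[60.5 60.  58.8 57.7 57.5 56.  55.8 55.5 59.7 60.5 57.5 58.8 60.  60.5]
cap tool 53 [-0.0008  0.0001] 3.21
[60.5 60.  58.8 57.7 57.5 56.  55.8 55.5 59.7 60.5 57.5 58.8 60.  60.5]
cap tool 53 [-0.0008  0.0001] 3.21
```

View pics/c5.png

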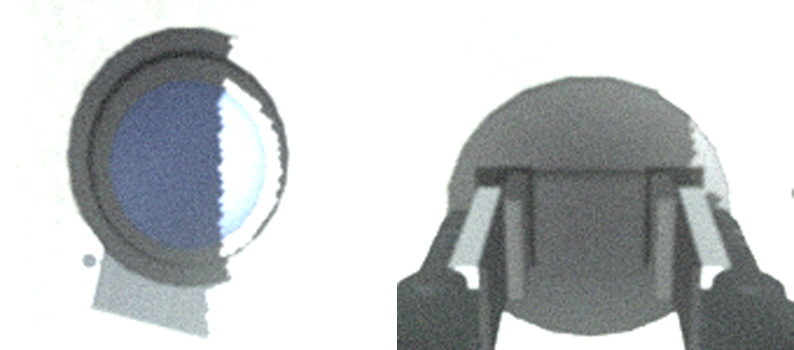

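```bash
python3 - <<'E'
from h import *
A=np.radians
for nm,c,r in(('w1',(291,191.8),(38,50)),('w4',(280.5,82),(45,57))):
    f=np.load(f'pics/{nm}.npz');o=dict(orientation=f['ori'],eef_pos=f['pos']);T=wT(o,f)
    px=edge(f,T,c,0,*r,.038,np.r_[0:6.28:.03])
    for it in range(4):
        x,s,n=circfit(f,T,px,.038,[.54,.167],.147)
        C=np.c_[x[0]+.038*np.cos(np.r_[0:6.29:.01]),x[1]+.038*np.sin(np.r_[0:6.29:.01])]
        q=np.array([proj(f,[*p,.147],T) for p in C]);d=np.sqrt(((px[:,None]-q)**2).sum(2)).min(1);px=px[d<max(.8,np.median(d)*1.5)]
    print(nm,n,x.round(4),s.round(2),circfit(f,T,px,.038,[.54,.167,.147])[0].round(4))
from rig import ctrl
o=ctrl.get_obs();print(o['eef_pos'],o['ft_torque']);plan(o,[.5432,.1656,.2])
E
```

```text
w1 57 [0.5431 0.1654] 0.37 [0.543  0.1654 0.1473]
w4 160 [0.5438 0.166 ] 0.32 [0.5436 0.1659 0.146 ]
[0.62168127 0.22219691 0.23541038] [-0.08007764  0.00418151  0.00634572]
shift cm [ 9.67 -0.16  3.54] dist 10.3 rv None
```

Call:
carry_out --moves '[0,0,0,3,0,0,3.2,0,0,0,7,-0.1,0,3.2,0,0,0,9.75,-0.17,0,3.2,0,0,0,9.75,-0.17,2,3.2,0,0,0,9.75,-0.17,4,3.2,0,0,0,9.75,-0.17,5.2,3.2,0,0,0,9.75,-0.17,5.5,3.2,0,0,0,9.75,-0.17,5.5,3.2,0,0,0,9.75,-0.17,5.5,3.2,0,0,0,9.75,-0.17,5.5,3.2]'

```text
t: 9.07
eef_pos: [0.5428, 0.1667, 0.1808]
orientation: [-0.3, 0.954, -0.0, 0.0]
wrist_force: [-0.1, 1.1, -0.4]
opening: 0.0358
grasp_force: 26.2
```

```bash
python3 - <<'E'
from h import *
from rig import ctrl
o=ctrl.get_obs();f=ctrl.grab_frame('side');cv2.imwrite('pics/s5.png',cv2.resize(f['image'][120:220,200:340],(800,571),interpolation=2))
print(o['t'],o['eef_pos'],o['wrist_force'],o['ft_torque'],o['opening']);plan(o,[.5426,.1651,.17],np.radians(125))
E
```

```text
9.075 [0.54279416 0.16674125 0.18076918] [-0.14102177  1.07443749 -0.41304535] [-0.0404181  -0.02099308 -0.02014073] 0.03580592998762488
shift cm [ 0.11 -0.12  1.08] dist 1.09 rv [[-0.0003, 0.0008, -0.0006], [0.0013, 0.0004, 3.141]]
```

Call:
carry_out --moves '[0,0,0,0.11,-0.12,0.4,3.2,0,0,0,0.11,-0.12,0.8,3.2,0,0,0,0.11,-0.12,0.8,3.2,0,0,0,0.11,-0.12,0.8,3.2]'

```text
t: 9.62
eef_pos: [0.5423, 0.1651, 0.1722]
orientation: [-0.3, 0.954, 0.0, -0.0]
wrist_force: [-0.0, -0.5, -1.8]
opening: 0.0356
grasp_force: 26.2
```

```bash
python3 - <<'E'
from h import *
from rig import ctrl
for i in range(3):
    o=ctrl.get_obs();ctrl.grab_frame('side')
    print(o['t'],o['eef_pos'].round(4),o['wrist_force'].round(2),np.abs(o['joint_vel']).max().round(4));plan(o,[.5426,.1651,.16])
E
```

```text
9.625 [0.5423 0.1651 0.1722] [-0.05 -0.51 -1.78] 0.0038
shift cm [-0.02 -0.01  1.22] dist 1.22 rv None
9.675 [0.5424 0.1651 0.1723] [ 0.07  0.69 -0.91] 0.0032
shift cm [-0.02 -0.01  1.23] dist 1.23 rv None
9.725 [0.5424 0.1651 0.1724] [-0.48  0.08 -0.95] 0.0027
shift cm [-0.02 -0.01  1.24] dist 1.24 rv None
```

Call:
carry_out --moves '[0,0,0,0,0,0.3,3.2,0,0,0,0,0,0.6,3.2,0,0,0,0,0,0.8,3.2,0,0,0,0,0,1.0,3.2,0,0,0,0,0,1.1,3.2,0,0,0,0,0,1.2,3.2,0,0,0,0,0,1.2,3.2]'

```text
t: 10.65
eef_pos: [0.5423, 0.165, 0.1603]
orientation: [-0.3, 0.954, -0.0, -0.0]
wrist_force: [-0.2, 0.9, -0.5]
opening: 0.0355
grasp_force: 26.2
```

Call:
carry_out --moves '[0,0,0,0,0,0.1,3.2,0,0,0,0,0,0.2,3.2,0,0,0,0,0,0.3,3.2,0,0,0,0,0,0.3,3.2]'

```text
t: 11.15
eef_pos: [0.5423, 0.165, 0.1572]
orientation: [-0.3, 0.954, -0.0, -0.0]
wrist_force: [0.1, 0.1, -0.4]
opening: 0.0355
grasp_force: 26.2
```

Call:
carry_out --moves '[0,0,0,0,0,0.1,3.2,0,0,0,0,0,0.2,3.2,0,0,0,0,0,0.3,3.2,0,0,0,0,0,0.3,3.2]'

```text
t: 11.65
eef_pos: [0.5423, 0.165, 0.1542]
orientation: [-0.3, 0.954, -0.0, -0.0]
wrist_force: [-0.3, 0.0, -0.7]
opening: 0.0356
grasp_force: 26.2
```

Call:
carry_out --moves '[0,0,0,0,0,0.05,3.2,0,0,0,0,0,0.1,3.2,0,0,0,0,0,0.15,3.2,0,0,0,0,0,0.15,3.2]'

```text
t: 12.15
eef_pos: [0.5424, 0.1651, 0.1537]
orientation: [-0.3, 0.954, -0.0, 0.0]
wrist_force: [-3.4, -1.9, 9.8]
opening: 0.0356
grasp_force: 28.7
```

Call:
carry_out --moves '[0,0,0,0.04,0,-0.05,3.2,0,0,0,0.04,0,-0.05,3.2,0,0,0,0.04,0,-0.05,3.2]'

```text
t: 12.52
eef_pos: [0.5423, 0.165, 0.1537]
orientation: [-0.3, 0.954, 0.0, 0.0]
wrist_force: [-0.6, -0.3, 5.7]
opening: 0.0357
grasp_force: 27.8
```

```bash
python3 - <<'E'
from h import *
from rig import ctrl
o=ctrl.get_obs();R=Ro.from_quat(o['orientation']).as_matrix()
print(o['t'],o['eef_pos'],'F tool',(R.T@o['wrist_force']).round(2),'M tool',(R.T@o['ft_torque']).round(3),np.degrees(Ro.from_matrix(R).as_euler('xyz')),R[:,2])
for n in('side','wrist'):
    f=ctrl.grab_frame(n);cv2.imwrite(f'pics/{n}6.png',f['image'])
a=cv2.imread('pics/side6.png')[130:205,215:315];b=cv2.imread('pics/wrist6.png')
cv2.imwrite('pics/c6.png',np.hstack([cv2.resize(cv2.convertScaleAbs(a,alpha=1.8),(400,300),interpolation=2),cv2.resize(cv2.convertScaleAbs(b[150:330,160:400],alpha=2),(400,300))]))
E
```

```text
12.525 [0.54231935 0.16500522 0.15371864] F tool [ 0.64  0.11 -5.68] M tool [-0.041  0.129  0.017] [-1.79988582e+02  4.87812040e-02 -1.45037384e+02] [ 8.11933579e-04  3.24569204e-04 -9.99999618e-01]
```

View pics/c6.png

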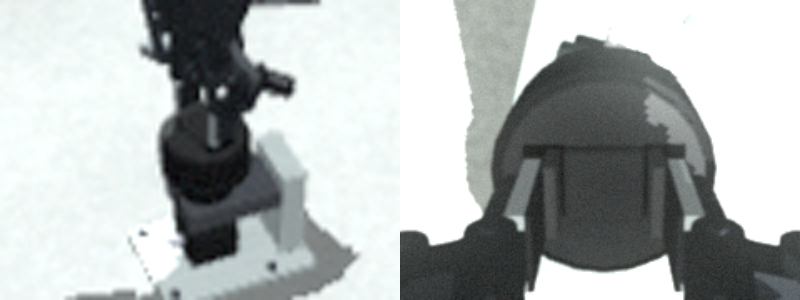

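The crops show the cap down in the front ring. There is 5.7 N on it, slightly off centre, so I press a little more and check.

Call:
carry_out --moves '[0,0,0,0.02,0,0.03,3.2,0,0,0,0.04,0,0.06,3.2,0,0,0,0.04,0,0.06,3.2]'

```text
t: 13.0
eef_pos: [0.5423, 0.165, 0.1537]
orientation: [-0.3, 0.954, 0.0, 0.001]
wrist_force: [-1.6, -0.4, 11.4]
opening: 0.0354
grasp_force: 29.1
```

```bash
python3 - <<'E'
from h import *
from rig import ctrl
o=ctrl.get_obs();R=Ro.from_quat(o['orientation']).as_matrix()
print(o['t'],o['eef_pos'],'F tool',(R.T@o['wrist_force']).round(2),'M tool',(R.T@o['ft_torque']).round(3),R[:,2])
E
```

```text
13.0 [0.54233957 0.16497811 0.15365891] F tool [  1.5    0.54 -11.42] M tool [-0.171  0.243  0.04 ] [ 1.75223095e-03  6.68691514e-04 -9.99998241e-01]
```

Call:
carry_out --moves '[0,0,0,0,0,0,3.8,0,0,0,0,0,0.02,4.1,0,0,0,0,0,0.04,4.4,0,0,0,0,0,0.06,4.7,0,0,0,0,0,0.06,5.0,0,0,0,0,0,0,5.4,0,0,0,0,0,0,5.8,0,0,0,0,0,0,5.8]'

```text
t: 14.0
eef_pos: [0.5417, 0.1646, 0.1527]
orientation: [-0.3, 0.954, -0.0, 0.0]
wrist_force: [0.3, 1.1, 0.2]
opening: 0.0581
grasp_force: 0.0
```

```bash
python3 - <<'E'
from h import *
from rig import ctrl
o=ctrl.get_obs();print(o['t'],o['eef_pos'],o['wrist_force'],o['opening'])
f=ctrl.grab_frame('wrist');cv2.imwrite('pics/w7.png',cv2.resize(cv2.convertScaleAbs(f['image'][130:330,140:420],alpha=2.2),(784,560),interpolation=2))
E
```

```text
14.0 [0.54168971 0.16456071 0.15270449] [0.30835103 1.05941818 0.18248609] 0.05805316744881859
```

Call:
carry_out --moves '[0,0,0,0,0,-0.2,6.5,0,0,0,0,0,-0.8,7.5,0,0,0,0,0,-2,7.5,0,0,0,0,0,-5,7.5,0,0,0,0,0,-9,7.5,0,0,0,0,0,-11.4,7.5,0,0,0,0,0,-11.4,7.5,0,0,0,0,0,-11.4,7.5,0,0,0,0,0,-11.4,7.5]'

```text
t: 15.18
eef_pos: [0.5412, 0.1644, 0.2658]
orientation: [-0.3, 0.954, -0.0, -0.001]
wrist_force: [0.2, -1.1, 0.7]
opening: 0.0751
grasp_force: 0.0
```

```bash
python3 - <<'E'
from h import *
from rig import ctrl
o=ctrl.get_obs();f=ctrl.grab_frame('wrist');T=wT(o,f);print(o['t'],o['eef_pos'],o['wrist_force'])
np.savez('pics/w8.npz',pos=o['eef_pos'],ori=o['orientation'],**f)
print(proj(f,[.5435,.1657,.151],T))
g=np.load('pics/w3.npz');u,v=[int(x) for x in proj(f,[.5435,.1657,.151],T)]
c=lambda i,u,v:cv2.resize(cv2.convertScaleAbs(i[v-50:v+50,u-50:u+50],alpha=3),(400,400),interpolation=2)
cv2.imwrite('pics/c8.png',np.hstack([c(g['image'],283,201),c(f['image'],u,v)]))
E
```

```text
15.175 [0.54119639 0.16437137 0.265816  ] [ 0.20631942 -1.10317393  0.68711306]
[281.68249905 203.83423164]
```

View pics/c8.png

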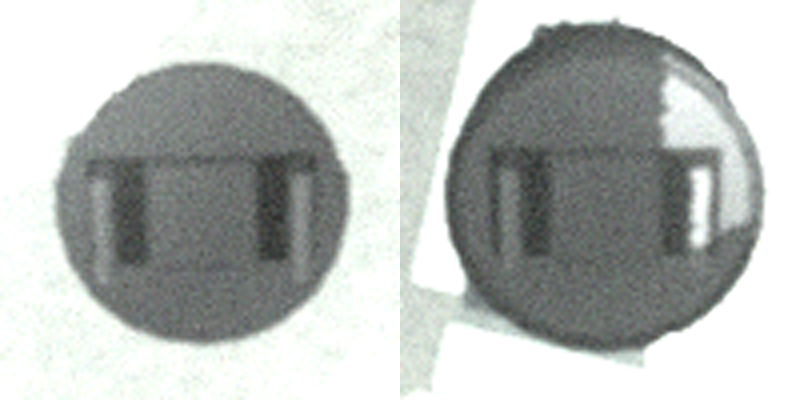

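The cap (right crop, centred near (605,190)) sits on the rim. The tabs have sprung out symmetrically, about 1 mm per side short of fully free, which puts the ears in the groove. The gripper is clear, so I hand in.

```bash
python3 -c "
from rig import ctrl
print(ctrl.job_done())"
```

```text
the job is handed in; nothing more can be done
None
```

The pinch cap is seated on the lens rim and locked, going by the tab positions in the last wrist picture. The highest push I read on the lens was about 11 N, well under the 25 N limit. I handed the job in at about 15 s, with the gripper clear of everything.

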